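Start a spin on the bench centrifuge

TASK

The tubes are loaded in the small white bench centrifuge, so start the spin, using light touches of the fingertips only: first push the open lid fully shut (a finger tab sticks out at its front) so that the rotor is covered, then switch the machine on by pressing the raised front half of the rocker switch down until it stays, and last tap the large round start key on the right of the panel down and let it spring back. Do not press the small round stop key between them, do not press switch or start key before their turn, and leave the lid shut, the switch on, and the machine and everything lying round it where they stand, with nothing picked up.

Things in the scene. Friction and masses are not known exactly. Their poses are not given: they have to be found in the camera images.
- centrifuge: White bench centrifuge, 3 kg, loose on rubber feet, 226 x 160 mm, D-shaped. Origin: worktop height, under the axis of the round bowl (radius 76, rim 92 high). x points to its back (hinge), y to its left, z up. Grey panel 70 to 132 mm in front of the origin, face 74.5 mm high at 101 mm, sloping 16 deg down to the front; left to right: rocker switch (y +54 mm), display, stop key (y -2), start key (y -53).
- lid (a joint): Angle of the lid's hinge, rad: 0 shut, grows as the front of the lid rises; starts between 0.5 and 0.8. A stiff friction hinge: the lid stays where it is left and gives way to about 1 N at its tab; a firm stop at 0.
- lid_tab (a point): Middle of the top of the grey sprung finger tab (34 x 26 mm; once the lid is down it gives 4 mm, 4 to 14 N) at the front of the round lid (clear, 155 mm across), 180 mm from the hinge axis. Moves with the lid in an arc about lid_hinge; lid shut: 100 mm above the worktop, 94 mm in front of the centrifuge's origin, the clear cover rising to 111 mm behind it. Its z is the lid's outward normal.
- lid_hinge (a point): Middle of the lid's hinge axis, at the back of the machine, 90 mm above the worktop; the axis runs along the machine's y.
- mains_rocker (a joint): Angle of the black rocker switch on the left of the panel, rad: 0 off (front half raised, rear half flat), 0.32 on (front half pressed flat, rear half raised). It stays where it is left; pressing the front half needs about 2 N. At its stop the whole switch gives up to 3 mm on a resilient seat (4 to 13 N).
- rocker_front (a point): Point on the top face of the rocker's raised front half (the half away from the lid, with a short white line), 14 mm from the pivot towards the front; each half is 19.5 mm long and 27 mm wide. Pressing here from off to on sinks the point by about 4.5 mm. Moves with the rocker.
- start_key (a joint): Travel of the start key, m: 0 up, 0.0045 fully down, along the normal of the panel. A spring returns it; fully down takes 4.2 N.
- start_key_top (a point): Centre of the top of the start key: round, grey, 24 mm across, standing 8.5 mm above the panel's face, on the right of the panel. Moves with the key. Its z axis is the normal of the panel.
- stop_key (a joint): Travel of the small stop key, m: 0 up, 0.0045 down. Must not be pressed.
- stop_key_top (a point): Centre of the top of the stop key: round, grey, 12 mm across, 6.5 mm above the panel's face, near the front edge in the middle of the panel, 51 mm to the left of the start key.
- tube_rack: White rack with a few small clear tubes, 62 x 104 x 47 mm, loose; origin under its centre. To be left alone.
- sample_bottle: White plastic sample bottle, 48 mm across, 112 mm tall, standing loose; origin under its centre. To be left alone.
- tape_roll: Roll of tan tape lying flat, 68 mm across, 19 mm high, loose; origin under its centre. To be left alone.
- marker_pen: Dark marker pen lying on the worktop to the left of the machine, 128 mm long, 15 mm thick, loose; origin under its centre, long axis its y. To be left alone.

How it is judged:
By the outcome, as a careful person would: the job done as asked, in the order asked, and still so for the second after the job is handed in, with the robot touching nothing.
It also fails if it takes over 51 s, if anything falls off the work surface, if the arm or the gripper's body presses on something with over 40 N, if the wrist force passes 120 N, or if a joint passes its speed limit or range.

ROBOT

A 7-joint arm with a two-finger parallel gripper is mounted at the origin on a cart in front of the work surface, level with it; the furniture and walls round the work are solid. World frame = base frame: x ahead of the robot, y to its left, z up, the work surface at z = 0. Lengths are in m, angles in rad, forces in N, time in s.
With the tool pointing down it reaches from about 0.4 to 0.85 m from the base axis. Payload 10.4 kg.
Tool frame: the origin (TCP) lies at the very end of the fingers, on their centre line; the grasp point (between the pads) lies 19 mm behind it (env.hold_point_z is the distance from the TCP to the grasp point, in m); z points along the fingers, y is the direction in which the jaws open and shut (so a half turn about z gives the same grasp; the last joint's range is limited). The gripper opens to 87 mm and grips with 3 to 60 N. Pads are 19 mm wide; open, the fingers measure 117 mm over their backs; the gripper's body (75 mm by 190 mm) begins 51 mm behind the grasp point.
Start: joints at [1.228, 0.332, -0.065, 1.46, 0.022, 1.35, -0.088], TCP at [0.197, -0.593, 0.223] pointing down, gripper open.
Joint ranges: [-2.6, 2.6], [-0.5, 2.12], [-1.47, 1.34], [0.16, 2.42], [-1.27, 4.41], [0.06, 2.06], [-2.6, 2.6]. Speed limits (rad/s): [2.22, 2.22, 2.79, 2.79, 3.14, 3.14, 3.14].

INTERFACE

Orientations are given as [roll, pitch, yaw] about the fixed x, y, z axes, in that order (R = Rz(yaw) Ry(pitch) Rx(roll)).
In Python, from workcell import env, claw, get_state, imaging, ticket gives the robot as it stands. The module is installed in compiled form; this text tells all that it offers. Calls block until the motion is done:
- env.movep(position, orientation): joint-space move of the TCP to a pose.
- env.move_straight(position, rot=None, feed=0.15, force_limit=None): straight line of the TCP; rot=None keeps the orientation; feed is the mean speed in m/s. With force_limit (N) it stops when the force on the tool has changed by that much, and returns True; else False.
- env.set_joints(angles): joint-space move.
- claw.set_gripper(opening): opening from 0.0 (shut) to 1.0 (fully open); the grip force is fixed at half the most; returns when the fingers have stopped.
- env.wait(seconds).
- env.solve_ik(position, orientation): joint angles nearest the present ones, or None.
- get_state(): the state.
- imaging.snapshot(name): name is "side" or "top"; returns a dict with "pixels" (384x512x3 uint8, blue, green, red), "fx", "fy", "cx", "cy" (pixels), "view" (4x4, takes a point from world to camera coordinates). Camera axes: x right, y down, z forward; pixel columns grow to the right and rows downward; lengths in m; the calibration is good to about 2 mm. A picture is of the moment at which its call begins. There is no depth.
A pose or a line that the arm cannot do raises env.MotionError and nothing moves.
- ticket.hand_in(): hands the job in, once; it reports no verdict.
The state is a dict: "clock": time; "joint_pos": joint angles; "joint_vel": joint speeds; "tau": joint torques, N m; "tool_pos": TCP position; "orientation": TCP orientation; "ft_force": force on the tool from outside, world axes, zero at the start; "ft_torque": the same for the moment, N m; "grip_width": opening from 0.0 (shut) to 1.0 (fully open).
Only numpy, scipy, OpenCV 4.12 (cv2) and the standard library are available. Lean on these libraries where they do the work, as an engineer would, in place of code of your own. Each camera call takes 0.05 s, during which the arm holds its last target.

## Working session

There is one attempt and no reset: what is moved stays moved. The work goes in short steps, each a Python script; the robot and the scene stay as the last script left them, time stands still between calls to the robot, and variables do not carry over. Pictures are saved under pics/ and viewed, and the job is handed in when it is done.

```bash
mkdir -p pics; python3 - <<'E'
from workcell import env, claw, get_state, imaging, ticket
import cv2, numpy as np
s=get_state(); print(s['clock'],s['tool_pos'],s['orientation'],s['ft_force'],env.hold_point_z)
for n in("side","top"):
    d=imaging.snapshot(n); cv2.imwrite(f"pics/{n}0.png",d["pixels"]); print(n,d["fx"],d["fy"],d["cx"],d["cy"]); print(np.round(d["view"],4).tolist())
    np.savez(f"{n}0.npz",**d)
E
```

```text
0.0 [ 0.19636465 -0.59291834  0.22175777] [-3.14014239e+00  7.52767769e-05  3.19844685e-01] [ 0.99327444  0.34776103 -0.59537321] 0.0187
side 486.6119550476434 486.6119550476434 248.65949925298466 192.52278352463392
[[-0.8552, -0.5178, 0.0224, 0.3507], [-0.3452, 0.5369, -0.7698, 0.3649], [0.3865, -0.666, -0.6379, 1.0921], [0.0, 0.0, 0.0, 1.0]]
top 476.5245751558224 476.5245751558224 257.4052166409454 193.62042509703207
[[-0.0072, -0.9999, 0.01, -0.1956], [-0.9866, 0.0055, -0.1632, 0.5571], [0.1631, -0.011, -0.9865, 1.239], [0.0, 0.0, 0.0, 1.0]]
```

View pics/side0.png

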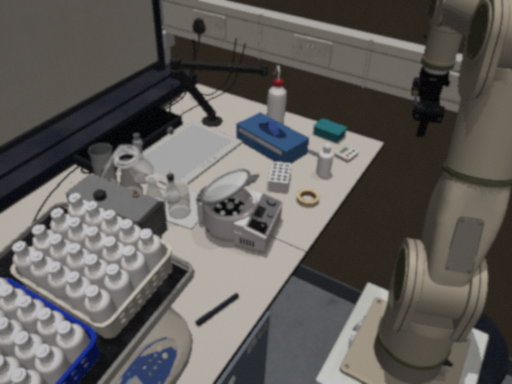

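View pics/top0.png

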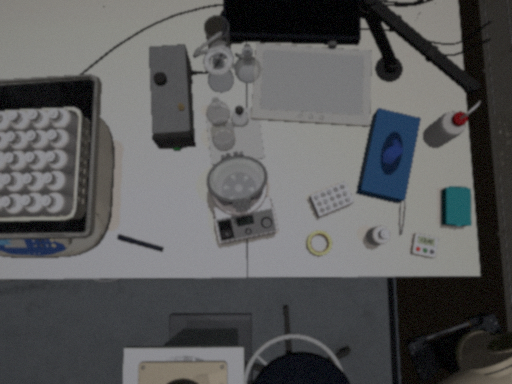

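```bash
python3 - <<'E'
import cv2
a=cv2.imread("pics/top0.png")[140:255,195:345]; b=cv2.imread("pics/side0.png")[155:260,185:325]
a=cv2.resize(a,None,fx=5,fy=5,interpolation=cv2.INTER_CUBIC);b=cv2.resize(b,None,fx=5.6,fy=5.6,interpolation=cv2.INTER_CUBIC)
cv2.imwrite("pics/topz.png",a);cv2.imwrite("pics/sidez.png",b)
E
```

```text
(no output)
```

View pics/topz.png

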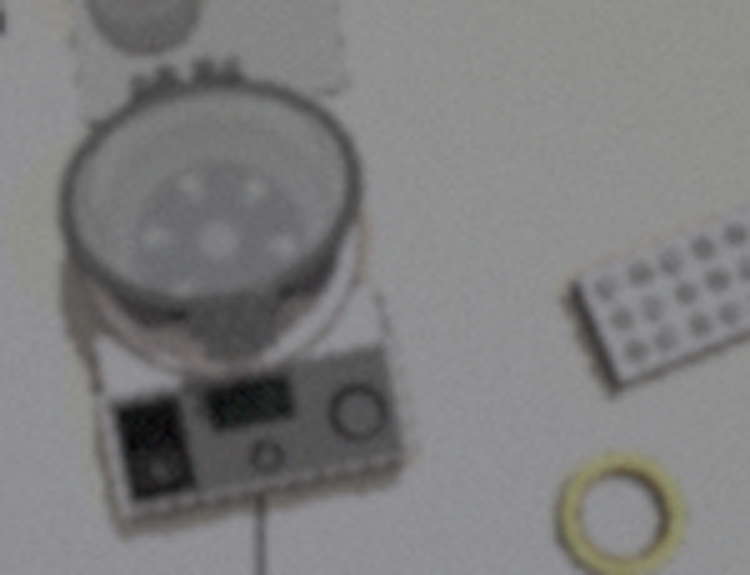

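View pics/sidez.png

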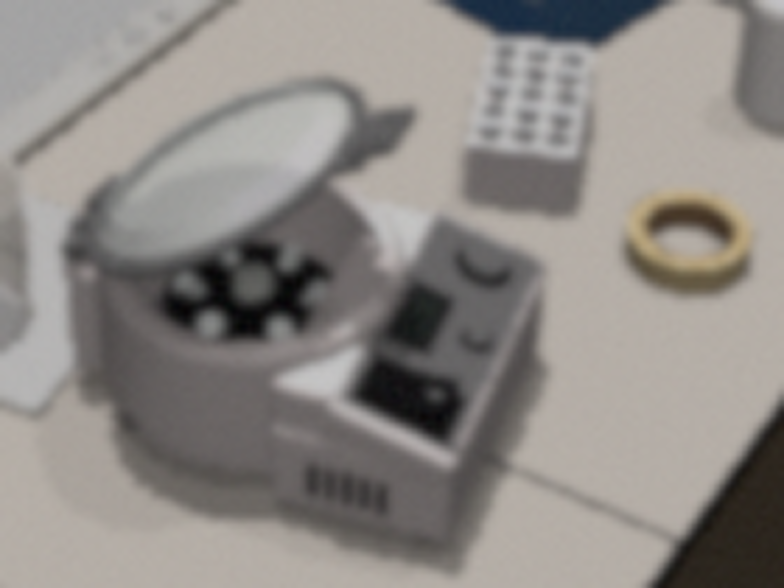

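```bash
cat >h.py <<'E'
import numpy as np
V={n:dict(np.load(f"{n}0.npz")) for n in("side","top")}
def ray(n,p):
    d=V[n];R=d["view"][:3,:3];t=d["view"][:3,3]
    r=R.T@np.array([(p[0]-d["cx"])/d["fx"],(p[1]-d["cy"])/d["fy"],1]); return -R.T@t,r/np.linalg.norm(r)
def tri(pt,ps):
    A=np.zeros((3,3));b=np.zeros(3)
    for n,p in(("top",pt),("side",ps)):
        c,r=ray(n,p);M=np.eye(3)-np.outer(r,r);A+=M;b+=M@c
    x=np.linalg.solve(A,b)
    return x,[np.linalg.norm(np.cross(x-ray(n,p)[0],ray(n,p)[1])) for n,p in(("top",pt),("side",ps))]
def plane(n,p,z):
    c,r=ray(n,p);return c+r*(z-c[2])/r[2]
def proj(n,x):
    d=V[n];q=d["view"][:3,:3]@x+d["view"][:3,3];return np.array([d["fx"]*q[0]/q[2]+d["cx"],d["fy"]*q[1]/q[2]+d["cy"]])
tz=lambda x,y:(x/5+195-.4,y/5+140-.4)
sz=lambda x,y:(x/5.6+185-.41,y/5.6+155-.41)
E
python3 - <<'E'
from h import *
np.set_printoptions(precision=4,suppress=True)
F={"start":((358,411),(487,262)),"stop":((267,457),(478,338)),"rockline":((160,470),(437,394)),"tab":((235,322),(385,138)),"tabfront":((235,352),(411,112)),
"panFR":((405,460),(545,268)),"panFL":((130,500),(450,460)),"rkBL":((115,405),None),"rkFL":((130,500),None),"rkFR":((193,492),None),"rkBR":((180,398),None)}
for k,(a,b) in F.items():
    z=.075
    print(k,plane("top",tz(*a),z), tri(tz(*a),sz(*b)) if b else "")
E
```

```text
start [ 0.4764 -0.2213  0.075 ] (array([ 0.474 , -0.2223,  0.0746]), [np.float64(0.0026457214109908093), np.float64(0.0026457214109908904)])
stop [ 0.4526 -0.1737  0.075 ] (array([ 0.4512, -0.1743,  0.0705]), [np.float64(0.0019142480691532516), np.float64(0.0019142480691532854)])
rockline [ 0.4462 -0.118   0.075 ] (array([ 0.4436, -0.1192,  0.0808]), [np.float64(0.002288978431068913), np.float64(0.0022889784310688175)])
tab [ 0.5237 -0.1571  0.075 ] (array([ 0.5038, -0.1615,  0.1822]), [np.float64(0.004899959548856164), np.float64(0.004899959548855996)])
tabfront [ 0.5078 -0.1571  0.075 ] (array([ 0.4883, -0.1612,  0.2037]), [np.float64(0.003016559215998525), np.float64(0.003016559215998496)])
panFR [ 0.4506 -0.2455  0.075 ] (array([ 0.4508, -0.2464,  0.0634]), [np.float64(0.0008382296658202333), np.float64(0.0008382296658201503)])
panFL [ 0.4308 -0.1025  0.075 ] (array([ 0.4281, -0.103 ,  0.0592]), [np.float64(0.003998102571131199), np.float64(0.003998102571131229)])
rkBL [ 0.4803 -0.0944  0.075 ] 
rkFL [ 0.4308 -0.1025  0.075 ] 
rkFR [ 0.4347 -0.1352  0.075 ] 
rkBR [ 0.4838 -0.1283  0.075 ]
```

```bash
cat >>h.py <<'E'
yaw=0.15; O=np.array([.5695,-.155,0]); cy,sy=np.cos(yaw),np.sin(yaw)
def W(x,y,z): return O+np.array([cy*x-sy*y,sy*x+cy*y,z])
def M(p):
    d=np.asarray(p)-O; return np.array([cy*d[0]+sy*d[1],-sy*d[0]+cy*d[1],d[2]])
def tab(phi,r=.180,h=.010,y=0.):
    c,s=np.cos(phi),np.sin(phi); return W(.086-r*c+h*s,y,.090+r*s+h*c)
def ori(pitch,flip=0): return [np.pi,pitch,yaw+flip]
E
python3 - <<'E'
from h import *
from workcell import env,claw,get_state
np.set_printoptions(precision=3,suppress=True)
for f in(0,np.pi):
    for ph in(.85,.6,.3,0): print(f,ph,tab(ph),env.solve_ik(tab(ph),ori(ph,f)),env.solve_ik(tab(ph),ori(ph/2,f)))
    for y in(.054,-.053): print(env.solve_ik(W(-.115,y,.08),ori(-.279,f)))
for ph in (.5,.55,.6):
  for r in(.167,.193): print(ph,r,[(proj("top",tab(ph,r))-[194.6,139.6])*5,(proj("side",tab(ph,r))-[184.6,154.6])*5.6])
E
```

```text
0 0.85 [ 0.544 -0.159  0.232] None [ 0.454  0.561 -0.499  1.235  0.316  1.829 -1.44 ]
0 0.6 [ 0.513 -0.164  0.2  ] [ 0.436  0.646 -0.497  1.243  0.362  1.922 -1.466] [ 0.532  0.416 -0.486  1.468  0.249  1.602 -1.397]
0 0.3 [ 0.487 -0.167  0.153] [ 0.557  0.4   -0.48   1.591  0.25   1.493 -1.395] [ 0.612  0.287 -0.475  1.704  0.178  1.33  -1.332]
0 0 [ 0.477 -0.169  0.1  ] [ 0.683  0.217 -0.475  1.897  0.113  1.054 -1.26 ] [ 0.683  0.217 -0.475  1.897  0.113  1.054 -1.26 ]
[ 0.833 -0.026 -0.577  2.223 -0.193  0.692 -1.033]
[ 0.856  0.11  -0.398  2.09  -0.176  0.729 -0.837]
3.141592653589793 0.85 [ 0.544 -0.159  0.232] [-0.47  -0.418  0.819  2.3   -0.306  0.406  2.38 ] [ 0.635 -0.048 -0.304  1.937 -0.266  0.886  2.18 ]
3.141592653589793 0.6 [ 0.513 -0.164  0.2  ] [ 0.271 -0.178  0.141  2.187 -0.47   0.664  2.441] [ 0.766 -0.01  -0.449  1.936 -0.169  0.952  2.117]
3.141592653589793 0.3 [ 0.487 -0.167  0.153] [ 0.776 -0.015 -0.432  2.045 -0.195  0.853  2.174] [ 0.855  0.087 -0.589  1.926 -0.015  1.006  1.999]
3.141592653589793 0 [ 0.477 -0.169  0.1  ] [ 0.861  0.248 -0.677  1.889  0.177  1.065  1.833] [ 0.861  0.248 -0.677  1.889  0.177  1.065  1.833]
[ 0.734  0.423 -0.75   1.794  0.332  1.333  1.582]
[ 0.821  0.498 -0.681  1.678  0.399  1.364  1.74 ]
0.5 0.167 [array([243.028, 310.654]), array([357.428, 131.847])]
0.5 0.193 [array([249.806, 353.739]), array([403.156, 123.137])]
0.55 0.167 [array([241.283, 299.11 ]), array([348.701, 117.682])]
0.55 0.193 [array([247.822, 340.597]), array([393.22 , 106.519])]
0.6 0.167 [array([239.421, 286.818]), array([339.25, 103.67])]
0.6 0.193 [array([245.695, 326.539]), array([382.415,  90.061])]
```

```bash
python3 - <<'E'
from h import *
np.set_printoptions(precision=4,suppress=True)
print("start",M(plane("top",tz(358,411),.082)),"stop",M(plane("top",tz(267,457),.077)),"line",M(plane("top",tz(160,470),.077)))
for n,p in dict(BL=(115,405),FL=(130,500),FR=(193,492),BR=(180,398)).items(): print(n,M(plane("top",tz(*p),.073)))
print("panel FR, BR,BL",M(plane("top",tz(405,460),.066)),M(plane("top",tz(385,347),.083)),M(plane("top",tz(112,400),.083)))
# lid rim extremes left (62,195), right(360,195) ; hinge lugs approx mid (188,75)
for ph in(.45,.5): print((proj("top",tab(ph,.086,.0))-[194.6,139.6])*5)
print("hinge proj",(proj("top",W(.086,0,.09))-[194.6,139.6])*5,(proj("side",W(.086,0,.09))-[184.6,154.6])*5.6)
for y in(.017,-.017):
  for r in(.167,.193): print(y,r,(proj("top",tab(.48,r,.01,y))-[194.6,139.6])*5,(proj("side",tab(.48,r,.01,y))-[184.6,154.6])*5.6)
E
```

```text
start [-0.1027 -0.0513  0.082 ] stop [-0.1185 -0.001   0.077 ] line [-0.1165  0.0549  0.077 ]
BL [-0.0789  0.0734  0.073 ]
FL [-0.1292  0.0728  0.073 ]
FR [-0.1302  0.0398  0.073 ]
BR [-0.0805  0.0393  0.073 ]
panel FR, BR,BL [-0.1304 -0.0723  0.066 ] [-0.0719 -0.0705  0.083 ] [-0.0772  0.074   0.083 ]
[225.7592 201.6231]
[224.9731 196.4069]
hinge proj [205.5577  72.9739] [ 95.6668 199.324 ]
0.017 0.167 [208.8775 320.463 ] [346.7703 157.9997]
0.017 0.193 [215.2711 364.2359] [393.2306 150.4264]
-0.017 0.167 [278.4704 309.6562] [374.3904 117.4766]
-0.017 0.193 [285.8085 353.2353] [420.2748 109.5998]
```

```bash
cat >>h.py <<'E'
_c=W(-.1,.0013,0); yaw=0.177; cy,sy=np.cos(yaw),np.sin(yaw); O=_c+np.array([cy,sy,0])*(.1-.002)
E
python3 - <<'E'
from h import *
np.set_printoptions(precision=4,suppress=True)
print(O,"start",M(plane("top",tz(358,411),.082)),"stop",M(plane("top",tz(267,457),.077)),"line",M(plane("top",tz(160,470),.077)))
print("start side",M(plane("side",sz(487,262),.082)),M(plane("side",sz(478,338),.077)))
print("hinge proj",(proj("top",W(.086,0,.09))-[194.6,139.6])*5,(proj("side",W(.086,0,.09))-[184.6,154.6])*5.6)
for y in(.017,-.017):
  for r in(.167,.193): print(y,r,(proj("top",tab(.48,r,.01,y))-[194.6,139.6])*5,(proj("side",tab(.48,r,.01,y))-[184.6,154.6])*5.6)
from workcell import env,claw,get_state,imaging
import cv2
claw.set_gripper(0.0)
for ph in(.75,.6,.4,.2,0): print(ph,env.solve_ik(tab(ph),ori(.6*ph)))
env.movep(tab(.80)+[0,0,.04],ori(.36))
s=get_state();print(s['clock'],s['tool_pos'],s['ft_force'])
for n in("side","top"):
    d=imaging.snapshot(n); cv2.imwrite(f"pics/{n}1.png",cv2.resize(d["pixels"][120:270,170:370],None,fx=3.9,fy=3.9,interpolation=cv2.INTER_CUBIC))
E
```

```text
[ 0.5669 -0.1514  0.    ] start [-0.1021 -0.0525  0.082 ] stop [-0.1166 -0.0018  0.077 ] line [-0.1131  0.0541  0.077 ]
start side [-0.1091 -0.0454  0.082 ] [-0.1218  0.0045  0.077 ]
hinge proj [194.4001  78.5178] [ 93.7092 207.5669]
0.017 0.167 [204.7512 326.2365] [349.6739 162.2577]
0.017 0.193 [212.382  369.8877] [396.7435 153.9485]
-0.017 0.167 [274.0596 313.5656] [375.4971 121.1086]
-0.017 0.193 [282.6276 356.9922] [421.9405 112.5185]
0.75 [ 0.462   0.5492 -0.5057  1.2876  0.3256  1.8148 -1.425 ]
0.6 [ 0.5116  0.4544 -0.4957  1.4335  0.2809  1.6628 -1.3973]
0.4 [ 0.5729  0.3474 -0.4849  1.6092  0.2245  1.4609 -1.3509]
0.2 [ 0.6326  0.2656 -0.4811  1.7655  0.1695  1.2583 -1.2966]
0 [ 0.6862  0.2119 -0.4792  1.9028  0.1118  1.0529 -1.2331]
3.6417 [ 0.5349 -0.1584  0.266 ] [-0.3061  0.9862 -0.6481]
```

View pics/side1.png

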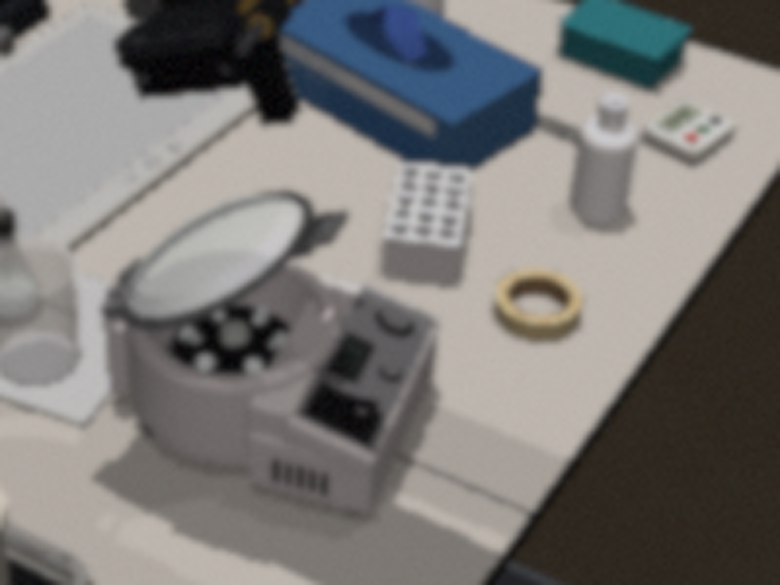

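View pics/top1.png

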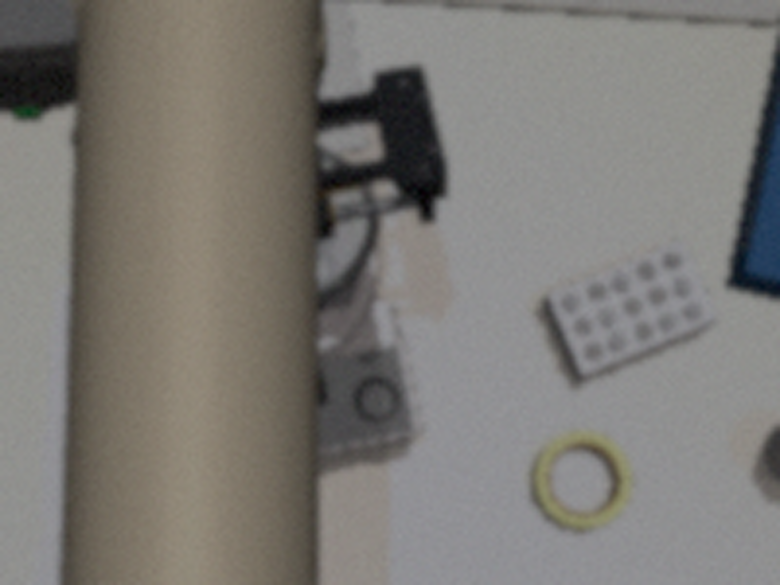

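```bash
python3 - <<'E'
from h import *
from workcell import env,claw,get_state,imaging
import cv2
np.set_printoptions(precision=4,suppress=True)
hit=False
for ph in(.68,.55,.42,.3,.2,.12,.06):
    hit=env.move_straight(tab(ph,.181),ori(.6*ph),feed=.08,force_limit=9)
    s=get_state();print(ph,hit,round(s['clock'],2),s['tool_pos']-tab(ph,.181),s['ft_force'])
    if hit: break
if not hit:
    hit=env.move_straight(tab(0,.181)+[0,0,-.006],ori(0),feed=.012,force_limit=7.5)
    s=get_state();print(hit,round(s['clock'],2),M(s['tool_pos']),s['ft_force'])
d=imaging.snapshot("side"); cv2.imwrite("pics/side2.png",cv2.resize(d["pixels"][120:270,170:370],None,fx=3.9,fy=3.9,interpolation=cv2.INTER_CUBIC))
E
```

```text
0.68 False 4.6 [0.0003 0.     0.0004] [-0.0581  0.2994  0.5201]
0.55 False 5.04 [ 0.0002 -0.0002  0.0009] [0.326  0.2947 0.8558]
0.42 False 5.48 [0.0004 0.0001 0.0006] [ 0.3233 -0.0604  0.5252]
0.3 False 5.91 [0.0004 0.0001 0.0005] [ 0.05   -0.7798  0.6563]
0.2 False 6.28 [0.0003 0.0001 0.0006] [ 0.4073 -0.652  -0.0432]
0.12 False 6.62 [ 0.0002 -0.      0.0005] [-0.0545 -0.3948  0.9449]
0.06 False 6.9 [-0.     -0.      0.0004] [ 0.1218  0.1899 -0.0792]
True 7.91 [-0.0946 -0.0001  0.0985] [-1.5976  0.4835  9.8149]
```

View pics/side2.png

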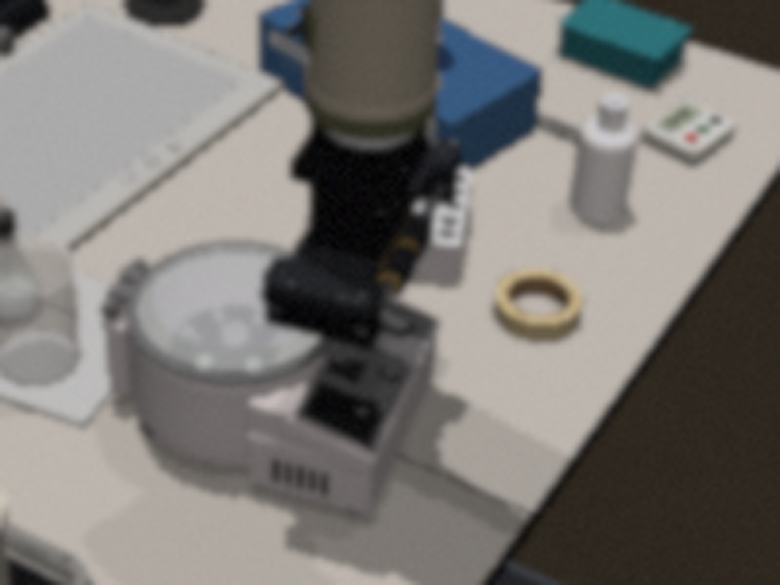

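```bash
cat >>h.py <<'E'
T=.279; n_m=np.array([-np.sin(T),0,np.cos(T)])
def P(x,y,d):  # point d above panel face along its normal
    return W(*(np.array([x,y,.0745-(-.101-x)*np.tan(T)])+d*n_m))
E
python3 - <<'E'
from h import *
from workcell import env,claw,get_state,imaging
import cv2
np.set_printoptions(precision=4,suppress=True)
p=get_state()['tool_pos']
env.move_straight(p+[0,0,.035],feed=.12)
env.move_straight(P(-.1145,.0545,.035),ori(-T),feed=.12)
env.move_straight(P(-.1145,.0545,.014),feed=.08)
s=get_state();print(round(s['clock'],2),s['ft_force'],M(s['tool_pos']))
d=imaging.snapshot("side"); cv2.imwrite("pics/side3.png",cv2.resize(d["pixels"][120:270,170:370],None,fx=3.9,fy=3.9,interpolation=cv2.INTER_CUBIC))
d=imaging.snapshot("top"); cv2.imwrite("pics/top3.png",cv2.resize(d["pixels"][120:270,170:370],None,fx=3.9,fy=3.9,interpolation=cv2.INTER_CUBIC))
E
```

```text
9.55 [-0.3079  0.3979 -0.3681] [-0.118   0.0547  0.084 ]
```

View pics/side3.png

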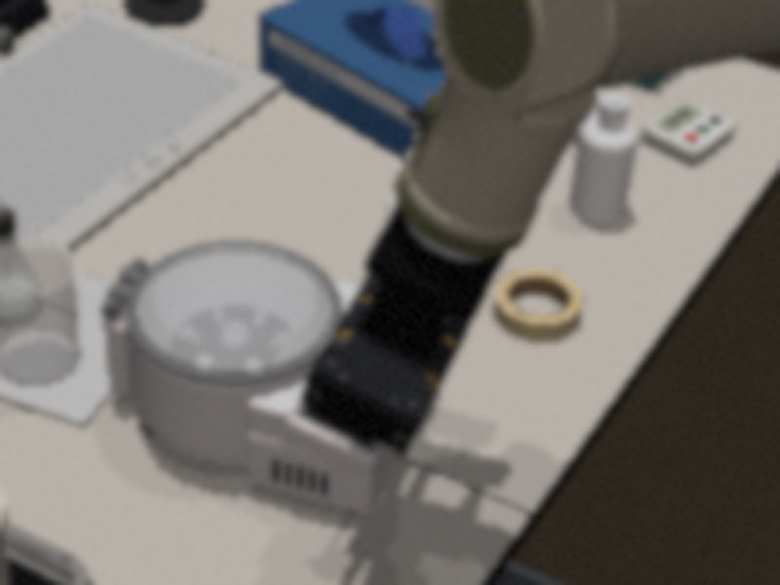

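View pics/top3.png

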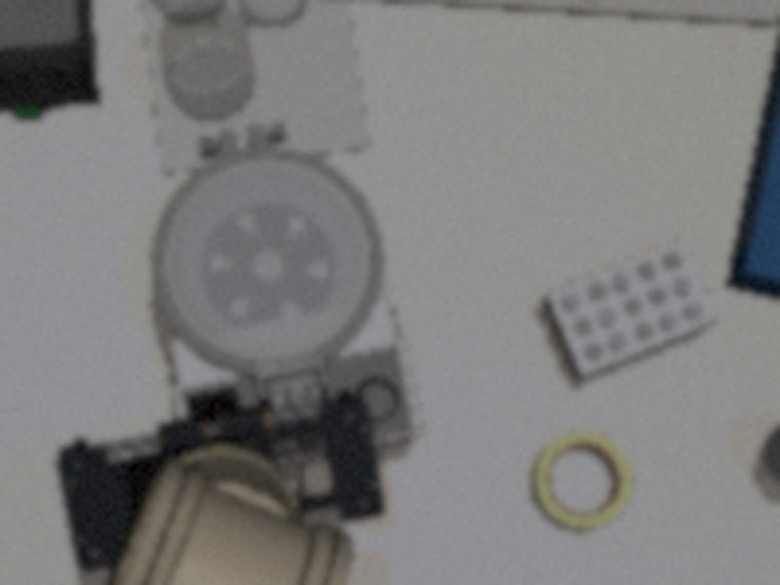

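```bash
python3 - <<'E'
from h import *
from workcell import env,claw,get_state,imaging
import cv2
np.set_printoptions(precision=4,suppress=True)
for d_ in(.010,.0085,.007,.0055,.004,.0025,.001,-.0005,-.002):
    hit=env.move_straight(P(-.1145,.0545,d_),feed=.015,force_limit=7.5)
    s=get_state();f=s['ft_force'];m=M(s['tool_pos'])
    act=(m-M(P(-.1145,.0545,0)))@n_m
    print(d_,hit,round(s['clock'],2),round(act,4),f)
    if hit or f[2]>7.5: break
env.move_straight(P(-.1145,.0545,.03),feed=.12)
env.move_straight(P(-.1145,.0545,.16),feed=.25)
for n in("side","top"):
    d=imaging.snapshot(n); np.savez(f"{n}4.npz",**d)
    cv2.imwrite(f"pics/{n}4.png",cv2.resize(d["pixels"][140:255,195:345] if n=="top" else d["pixels"][155:260,185:325],None,fx=5 if n=="top" else 5.6,fy=5 if n=="top" else 5.6,interpolation=cv2.INTER_CUBIC))
print(get_state()['clock'])
E
```

```text
0.01 False 10.07 0.01 [-0.7437  1.5375 -0.1597]
0.0085 False 10.32 0.0086 [-1.6893  1.0284  5.1138]
0.007 False 10.57 0.0072 [-4.5892  0.28    7.5835]
11.675
```

View pics/side4.png

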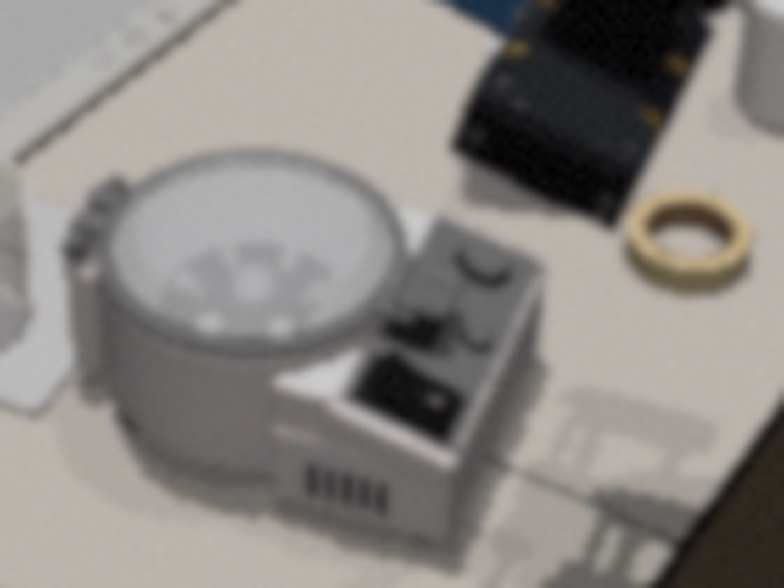

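View pics/top4.png

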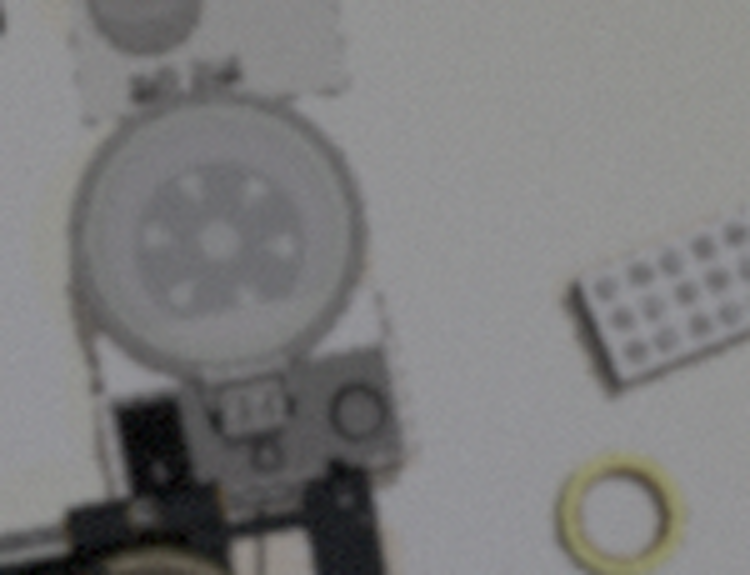

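```bash
python3 - <<'E'
import numpy as np,cv2
o=[]
for k in(0,4):
    d=np.load(f"side{k}.npz")["pixels"][212:240,243:275]
    o.append(cv2.resize(np.clip(d.astype(float)*1.8,0,255).astype(np.uint8),None,fx=12,fy=12,interpolation=cv2.INTER_CUBIC))
cv2.imwrite("pics/cmp4.png",np.hstack(o))
E
```

```text
(no output)
```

View pics/cmp4.png

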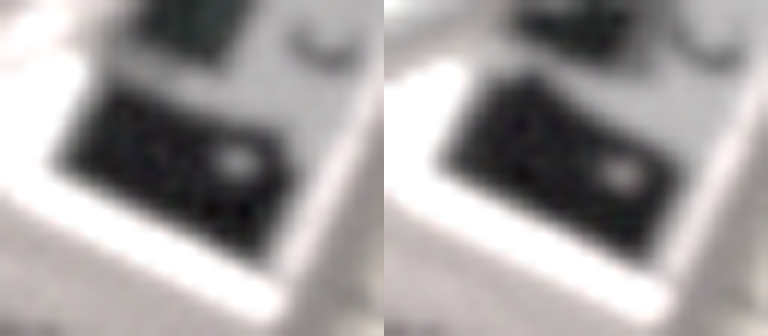

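```bash
python3 - <<'E'
from h import *
from workcell import env,claw,get_state,imaging
import cv2
np.set_printoptions(precision=4,suppress=True)
x,y=-.102,-.0527
env.move_straight(P(x,y,.05),ori(-T),feed=.2)
env.move_straight(P(x,y,.014),feed=.1)
for d_ in(.010,.0085,.007,.0055,.004,.003,.002,.001):
    hit=env.move_straight(P(x,y,d_),feed=.015,force_limit=6)
    s=get_state();f=s['ft_force'];m=M(s['tool_pos'])
    print(d_,hit,round(s['clock'],2),round((m-M(P(x,y,0)))@n_m,4),f)
    if hit or f[2]>6.5: break
env.move_straight(P(x,y,.03),feed=.1)
env.move_straight(P(-.2,y,.2),feed=.3)
for n in("side","top"):
    d=imaging.snapshot(n); np.savez(f"{n}5.npz",**d)
    cv2.imwrite(f"pics/{n}5.png",cv2.resize(d["pixels"][120:270,170:370],None,fx=3.9,fy=3.9,interpolation=cv2.INTER_CUBIC))
print(get_state()['clock'])
E
```

```text
0.01 False 13.52 0.0101 [-0.368   0.6222 -0.0916]
0.0085 False 13.77 0.0085 [-0.1656  0.079   1.2662]
0.007 False 14.02 0.007 [ 0.0227 -1.2957  1.9032]
0.0055 False 14.27 0.0056 [-0.9016 -0.7747  4.5601]
0.004 False 14.52 0.0042 [-2.2661  0.2043  6.3134]
0.003 False 14.77 0.0038 [-8.4088  2.9864 15.6043]
16.0917
```

View pics/side5.png

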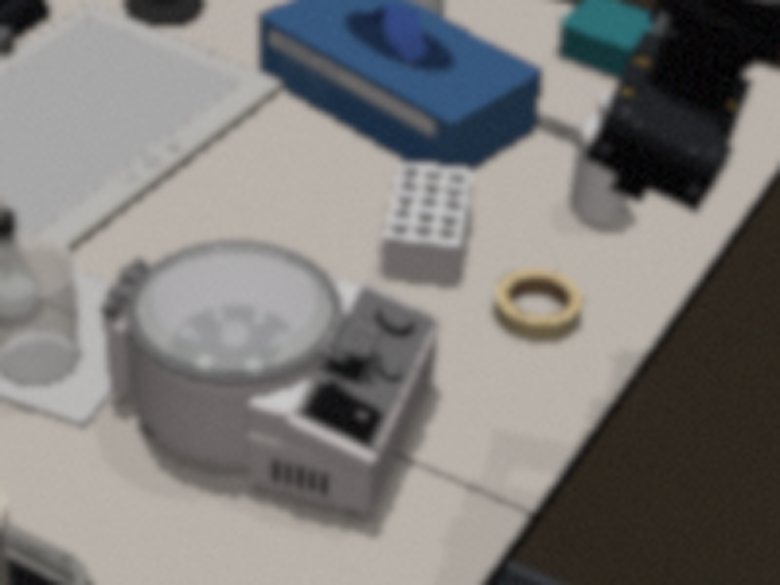

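View pics/top5.png

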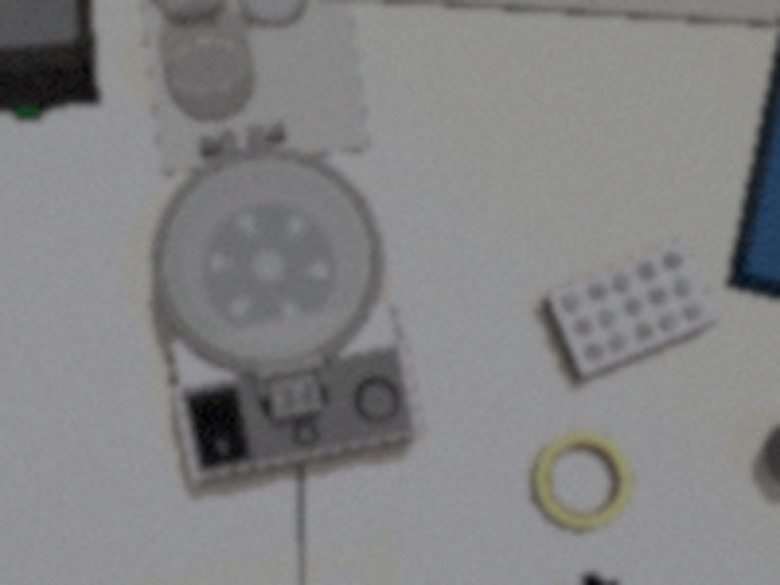

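```bash
python3 - <<'E'
import numpy as np,cv2
g=lambda n,k:cv2.cvtColor(np.load(f"{n}{k}.npz")["pixels"],cv2.COLOR_BGR2GRAY).astype(np.float32)
def pc(a,b):
    return cv2.phaseCorrelate(a.copy(),b.copy(),cv2.createHanningWindow(a.shape[::-1],cv2.CV_32F))
print("side body 0-5",pc(g("side",0)[205:252,195:270],g("side",5)[205:252,195:270]))
print("side body 4-5",pc(g("side",4)[175:252,195:290],g("side",5)[175:252,195:290]))
print("top panel R 0-5",pc(g("top",0)[205:240,250:282],g("top",5)[205:240,250:282]))
o=[]
for k in(0,4,5):
    d=np.load(f"side{k}.npz")["pixels"][190:240,243:285]
    o.append(cv2.resize(np.clip(d.astype(float)*1.8,0,255).astype(np.uint8),None,fx=6,fy=6,interpolation=cv2.INTER_CUBIC))
cv2.imwrite("pics/cmp5.png",np.hstack(o))
E
```

```text
side body 0-5 ((0.4216437447773771, 0.12673851221677523), 0.7721146625942654)
side body 4-5 ((-0.0015006278387019734, -0.13042112648421522), 0.8789489676554998)
top panel R 0-5 ((-0.3377541848152532, -0.371430984115225), 0.9139750194218423)
```

View pics/cmp5.png

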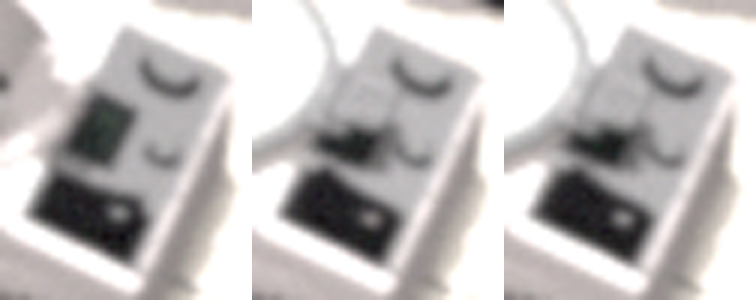

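```bash
python3 - <<'E'
from workcell import ticket,get_state
s=get_state();print(s['clock'],s['ft_force'],s['tool_pos'])
ticket.hand_in()
E
```

```text
16.0917 [-0.03008283  0.33144967  0.46889225] [ 0.32561455 -0.24718248  0.23670939]
the job is handed in; nothing more can be done
```

With the closed fingertips I pushed the lid shut along its arc, pressed the rocker's front half until it stayed, then tapped the start key. I handed the job in at 16.1 s with the arm clear of everything.

**Lid:** it ended shut, stopping at about 10 N on the tab. The last pictures show it down over the rotor.

**Rocker:** the last pictures show the front half flat and the rear half raised. The peak force while pressing was about 9 N. I judged it on from the pictures and the seat stiffness.

**Start key:** it went about 4.5 mm down to its stop and looks sprung back up. The push peaked at 15.6 N in z (about 18 N in all), more than the 4.2 N the key needs and firmer than I meant for a light touch.

**Stop key:** I never went near it.

**Machine:** the image shift from start to finish was about half a pixel, roughly 1 mm. I could not tell that from the change in lighting and lid position.

**Surroundings:** the rack and tape look unmoved in the pictures. The bottle was partly hidden behind the gripper in the last side view. The marker pen was outside my cropped final views, but the arm did not come near it.

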